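# Point out the reject shell and tally it

## Task

One of the five copper shells lying in the green tray is a reject: one of its ends is cut off blunt, with no cone and neck. Point straight down at that blunt end with the fingertips two or three centimetres above it and hold still there for at least two seconds, then press the large round key of the grey tally counter fully down and let it go. Touch neither the shells nor the tray, do not press the small key, and leave the other things on the bench where they are.

Things in the scene. Friction and masses are not known exactly. Their poses are not given: they have to be found in the camera images.
- reject_end (a point): The point to indicate: on the uppermost line of the reject shell's barrel, 3 mm in from its blunt end face, about 29 mm above the bench. Its axes are the shell's: x runs from the blunt end towards the shell's one neck, z up.
- reject: The reject copper shell: a 26 mm diameter, 70 mm long barrel with a cone (20 mm) and neck (8 mm diameter, 20 mm long) at its +x end ONLY; the -x end is cut off flat and shows a black open bore. 110 mm overall. Lies in one of the tray's grooves, any of the five; origin on its underside at the middle of the barrel, x along its length towards the neck.
- good0: Copper shell, plain copper like the others: a 26 mm diameter, 70 mm long barrel with a 20 mm cone and an 8 mm diameter, 20 mm long neck at BOTH ends (150 mm overall). Lies in a groove of the tray along the tray's x; origin on its underside, half-way along, its own x along its length. A sound one: leave alone.
- good1: Copper shell, plain copper like the others: a 26 mm diameter, 70 mm long barrel with a 20 mm cone and an 8 mm diameter, 20 mm long neck at BOTH ends (150 mm overall). Lies in a groove of the tray along the tray's x; origin on its underside, half-way along, its own x along its length. A sound one: leave alone.
- good2: Copper shell, plain copper like the others: a 26 mm diameter, 70 mm long barrel with a 20 mm cone and an 8 mm diameter, 20 mm long neck at BOTH ends (150 mm overall). Lies in a groove of the tray along the tray's x; origin on its underside, half-way along, its own x along its length. A sound one: leave alone.
- good3: Copper shell, plain copper like the others: a 26 mm diameter, 70 mm long barrel with a 20 mm cone and an 8 mm diameter, 20 mm long neck at BOTH ends (150 mm overall). Lies in a groove of the tray along the tray's x; origin on its underside, half-way along, its own x along its length. A sound one: leave alone.
- tray: Shallow green sheet-steel tray, fixed, 180 (x) by 260 (y) mm, walls 40 mm high, at any yaw on the bench; a shell lies along x in each of its five grooves, 46 mm apart in y, their tops 29 mm above the bench, below the tray's rim. Small wire handles stand 17 mm out from the middle of the two end walls (+y and -y). Origin under its centre.
- tally: Tally counter, fixed: flat grey box 90 (x) by 140 (y) mm, 36 mm high, a green-glass display along its +x edge and two round grey keys, the large one towards its +y end, the small one towards its -y end, 76 mm apart. Origin under its centre.
- tally_key_top (a point): Centre of the top face of the large key (32 mm diameter), which counts; 58 mm above the bench when up. It is pressed straight down.
- tally_key (a joint): Travel of the large key in m: 0 up, 0.006 fully down (about 4 N); it springs back.
- clear_key (a joint): Travel of the small key (16 mm diameter), which would clear the count: 0 up, 0.006 down. Do not press.
- gauge: Steel ring gauge, 54 mm diameter, 18 mm high, loose. Origin at the centre of its underside. Leave alone.
- jar: White jar with a black cap, 60 mm diameter, 85 mm high, loose. Origin at the centre of its underside. Leave alone.
- brush: Hand brush lying flat, loose, left of the tray. Leave alone.
Things that resemble listed ones, but are neither listed nor needed, are in the scene too. Of the things that look like the tally, take the one that is farthest from the robot's base at the start.

How it is judged:
By the outcome, as a careful person would: the job done as asked, in the order asked, and still so for the second after the job is handed in, with the robot touching nothing.
It also fails if it takes over 38 s, if anything falls off the work surface, if the arm or the gripper's body presses on something with over 40 N, if the wrist force passes 120 N, or if a joint passes its speed limit or range.

## Robot

A 7-joint arm with a two-finger parallel gripper is mounted at the origin on the work surface. World frame = base frame: x ahead of the robot, y to its left, z up, the work surface at z = 0. Lengths are in mm, angles in rad, forces in N, time in s.
With the tool pointing down it reaches from about 425 to 1025 mm from the base axis. Payload 9.4 kg.
Tool frame: the origin (TCP) lies midway between the tips of the shut fingers; the grasp point (between the pads) lies manip.grip_point_offset behind it (manip.grip_point_offset is the distance from the TCP to the grasp point, in mm); z points along the fingers, x is the direction in which the jaws open and shut, and the axes are right-handed (so a half turn about z gives the same grasp; the last joint's range is limited). The gripper opens to 93 mm and grips with 3 to 60 N. Pads are 15 mm wide; open, the fingers measure 128 mm over their backs; the gripper's body (75 mm by 188 mm) begins 65 mm behind the grasp point.
Start: joints at [1.25, 0.599, -0.003, 1.599, 0.002, 0.943, -0.08], TCP at [174.999, -703.562, 218.618] pointing down, gripper open.
Joint ranges: [-2.57, 2.57], [-0.35, 1.97], [-1.29, 1.29], [0.11, 2.56], [-1.05, 4.19], [0.11, 1.86], [-2.63, 2.63]. Speed limits (rad/s): [2.22, 2.22, 3.01, 3.01, 3.14, 3.14, 3.14].

## Interface

Orientations are given as a rotation vector (axis times angle).
In Python, from station import get_state, vision, manip gives the robot as it stands.
- The arm moves only by the tool servo_tool, never from a script. Its argument "targets" is one flat list of numbers, 5 for each row, row after row: the shift along the world's x, y, z in mm, then the turn about the world's z in degrees, then the opening in per cent of the stroke, from 0 (shut) to 100 (fully open). In form: [dx, dy, dz, roll, jaw, dx, dy, dz, roll, jaw, ...]. A call has exactly 8 rows; each row is the pose to reach, as a shift and turn from the pose commanded when the call began; what a row does not reach only later rows make up. A row lasts 1/10 s, in which the tool goes at most 50 mm and 8.59 degrees, less where a joint would pass 70% of its speed; a pose out of reach is approached as far as the arm can. A call with a gripper value outside its range is refused whole. The fingers move at their own pace and stop on an object; "grip_force" is the grip in N (left out, the last holds). Time passes only in rows, so rows that repeat a pose let the fingers close, or fill a call up. It gives the time, the measured TCP pose, the force and the opening at its end, in the units of the state.
- get_state(): the state, without advancing time (a new reading comes with each control period).
- vision.grab_frame(name): name is "scene" or "top"; returns a dict with "image" (480x640x3 uint8, red, green, blue), "fx", "fy", "cx", "cy" (pixels), "k1" (the pictures are not rectified: a ray, as slopes to the right and down, at radius r is drawn at 1 + k1 r^2 times it, then the intrinsics apply), "extrinsics" (4x4, takes a point from world to camera coordinates). Camera axes: x right, y down, z forward; pixel columns grow to the right and rows downward; lengths in mm; the calibration is good to about 2 mm. A picture is of the moment at which its call begins. There is no depth.
- manip.close_job(): hands the job in, once; it reports no verdict.
The state is a dict: "t": time; "joint_positions": joint angles; "joint_velocities": joint speeds; "joint_efforts": joint torques, N m; "tool_pos": TCP position; "eef_rot": TCP orientation; "wrist_force": force on the tool from outside, world axes, zero at the start; "moment": the same for the moment, N m; "width": finger opening in mm.
Only numpy, scipy, OpenCV 4.12 (cv2) and the standard library are available. Lean on these libraries where they do the work, as an engineer would, in place of code of your own. Each camera call takes 0.05 s, during which the arm holds its last target. There are 200 camera calls.

## Working session

There is one attempt and no reset: what is moved stays moved. The work goes in short steps, Python scripts to look and compute and a tool call to move; the robot and the scene stay as the last step left them, time stands still between calls to the robot, and variables do not carry over. Pictures are saved under pics/ and viewed, about 8 in all and at most 12, crops included, and the job is handed in when it is done.

Besides the shell and the picture viewer there is one more tool, called after "Request:" as a command line: name --argument value ..., lists and objects as JSON in quotes. servo_tool: Moves the arm, as the interface text tells. Its arguments: {"type":"object","properties":{"targets":{"type":"array","items":{"type":"number"}},"grip_force":{"type":"number"}},"required":["targets"]}

```bash
ls; mkdir -p pics; cat > h.py <<'E'
import numpy as np, cv2
from station import get_state, vision, manip
def grab(n):
    f=vision.grab_frame(n); cv2.imwrite(f'pics/{n}_{get_state()["t"]:.2f}.png',f["image"][:,:,::-1]); return f
def ray(f,u,v):
    d=np.array([(u-f["cx"])/f["fx"],(v-f["cy"])/f["fy"]]); s=d.copy()
    for _ in range(20): s=d/(1+f["k1"]*(s@s))
    E=np.array(f["extrinsics"]); R=E[:3,:3]; return -R.T@E[:3,3], R.T@np.array([*s,1])
def onz(f,u,v,z):
    o,d=ray(f,u,v); return o+d*(z-o[2])/d[2]
def tri(r1,r2):
    (a,d),(b,e)=r1,r2; t=np.linalg.lstsq(np.c_[d,-e],b-a,rcond=None)[0]; p,q=a+d*t[0],b+e*t[1]
    return (p+q)/2, np.linalg.norm(p-q)
def proj(f,p):
    E=np.array(f["extrinsics"]); c=E[:3,:3]@p+E[:3,3]; s=c[:2]/c[2]; s=s*(1+f["k1"]*(s@s)); return s[0]*f["fx"]+f["cx"],s[1]*f["fy"]+f["cy"]
E
python3 - <<'E'
from h import *
import pickle
F={n:grab(n) for n in("scene","top")}
pickle.dump(F,open('F.pkl','wb'))
for n in F: print(n,{k:v for k,v in F[n].items() if k!="image"}, ray(F[n],320,240)[0])
cv2.imwrite('pics/both.png',cv2.resize(np.hstack([F[n]["image"][:,:,::-1] for n in F]),(800,300)))
print(get_state())
E
ls pics
```

```text
pics
scene {'fx': 434.6245639157175, 'fy': 434.6245639157175, 'cx': 324.09308797804334, 'cy': 244.05644998369633, 'k1': -0.08435239962731185, 'extrinsics': array([[ 1.09296070e-01,  9.93983562e-01,  7.14475474e-03,
         6.97201975e+00],
       [ 5.78337185e-01, -5.77433346e-02, -8.13751687e-01,
        -2.48290929e+02],
       [-8.08443238e-01,  9.30719389e-02, -5.81168775e-01,
         1.45351124e+03],
       [ 0.00000000e+00,  0.00000000e+00,  0.00000000e+00,
         1.00000000e+00]])} [1317.91519691 -156.5483286   642.63837082]
top {'fx': 581.5919124238125, 'fy': 581.5919124238125, 'cx': 315.5668884489994, 'cy': 228.23103539266225, 'k1': -0.06523547379058922, 'extrinsics': array([[-1.92586368e-03, -9.99992378e-01,  3.39638242e-03,
        -5.53226693e+01],
       [-9.96448674e-01,  1.63310710e-03, -8.41865319e-02,
         5.09561423e+02],
       [ 8.41803436e-02, -3.54645254e-03, -9.96444224e-01,
         1.72689081e+03],
       [ 0.00000000e+00,  0.00000000e+00,  0.00000000e+00,
         1.00000000e+00]])} [ 362.27499904  -50.03007967 1763.83648281]
{'t': 0.1, 'joint_positions': array([ 1.25030542,  0.60002323, -0.00249982,  1.6000177 ,  0.00179067,
        0.94289116, -0.07983409]), 'joint_velocities': array([ 0.00013322, -0.00131131, -0.000685  , -0.00059807,  0.00080213,
        0.00082085, -0.00043564]), 'joint_efforts': array([ 4.76309549e-03, -7.66552305e+01,  1.50260892e+00, -2.52930021e+01,
       -5.22721536e-02,  1.36281495e-02,  7.38385370e-05]), 'tool_pos': array([ 174.86648338, -703.1689013 ,  217.87425454]), 'eef_rot': array([-2.47449803e+00,  1.93443025e+00,  1.78368760e-03]), 'wrist_force': array([ 0.93039143,  0.15648816, -0.39793494]), 'moment': array([ 0.02416649, -0.0009539 ,  0.03476715]), 'width': 93.09448442929718}
both.png
scene_0.05.png
top_0.10.png
```

View pics/top_0.10.png

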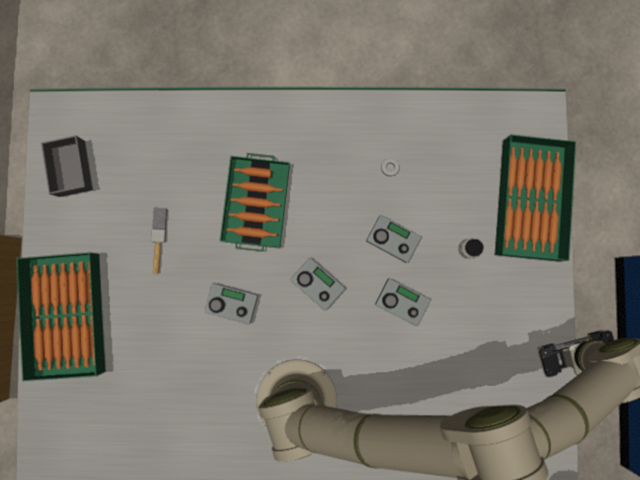

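View pics/scene_0.05.png

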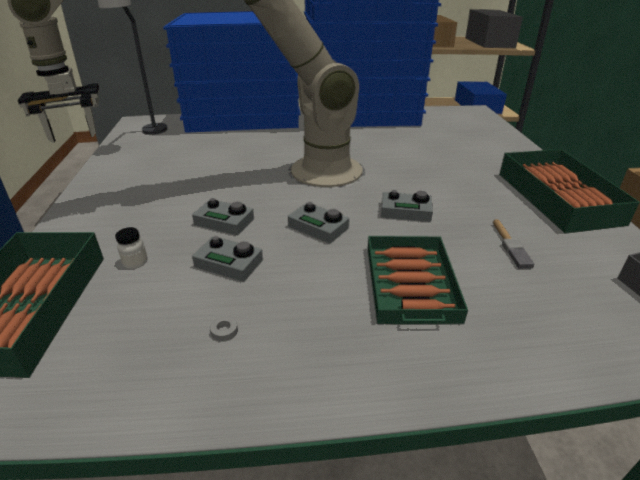

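Top view: the reject is in the tray's farthest groove (~254,172), blunt end to the right (~271,173). In the scene view that is (403,305). Tally candidates in the top view are (394,238), (318,283), (232,302) and (403,301). The base is at about (297,390), so (394,238) looks farthest. Next I'll measure and take a close crop.

```bash
python3 - <<'E'
from h import *
import pickle
F=pickle.load(open('F.pkl','rb'))
for p in[(394,238),(318,283),(232,302),(403,301)]:
    q=onz(F["top"],*p,36); print(p,q.round(),np.hypot(*q[:2]).round())
def comps(n,box,fn,mina):
    x0,y0,x1,y1=box; im=F[n]["image"][y0:y1,x0:x1].astype(int); m=fn(im).astype(np.uint8)
    k,l,s,c=cv2.connectedComponentsWithStats(m)
    return [(s[i,4],(s[i,0]+x0,s[i,1]+y0,s[i,2],s[i,3]),(c[i]+[x0,y0]).round(1)) for i in range(1,k) if s[i,4]>=mina]
cop=lambda i:(i[...,0]>i[...,2]+50)&(i[...,0]>90)
dark=lambda i:(i.max(-1)<75)&(i.max(-1)-i.min(-1)<22)
for n,b,t in(("top",(215,150,295,250),0),("scene",(360,235,470,330),0),("top",(360,210,430,270),1),("scene",(185,230,270,285),1)):
    print(n,t,*comps(n,b,dark if t else cop,12),sep='\n ')
def crop(n,b,w): x0,y0,x1,y1=b; return cv2.resize(F[n]["image"][y0:y1,x0:x1,::-1],w,interpolation=cv2.INTER_CUBIC)
a=np.vstack([np.hstack([crop("top",(230,150,290,195),(400,300)),crop("scene",(375,285,455,345),(400,300))]),
 np.hstack([crop("top",(362,210,426,258),(400,300)),crop("scene",(185,225,273,291),(400,300))])])
cv2.imwrite('pics/crop.png',a)
E
```

```text
(394, 238) [ 479. -290.   36.] 560.0
(318, 283) [346. -63.  36.] 351.0
(232, 302) [290. 191.  36.] 347.0
(403, 301) [ 292. -314.   36.] 429.0
top
 0
 (np.int32(254), (np.int32(234), np.int32(167), np.int32(37), np.int32(11)), array([255.1, 171.4]))
 (np.int32(308), (np.int32(232), np.int32(182), np.int32(50), np.int32(11)), array([256.8, 186.7]))
 (np.int32(308), (np.int32(231), np.int32(197), np.int32(49), np.int32(11)), array([255. , 201.6]))
 (np.int32(311), (np.int32(229), np.int32(212), np.int32(50), np.int32(11)), array([253.2, 216.7]))
 (np.int32(314), (np.int32(227), np.int32(227), np.int32(50), np.int32(11)), array([251.3, 231.8]))
scene
 0
 (np.int32(364), (np.int32(375), np.int32(247), np.int32(62), np.int32(9)), array([405.7, 251.6]))
 (np.int32(404), (np.int32(377), np.int32(259), np.int32(64), np.int32(9)), array([409.2, 263.2]))
 (np.int32(426), (np.int32(379), np.int32(272), np.int32(66), np.int32(9)), array([411.8, 276. ]))
 (np.int32(481), (np.int32(381), np.int32(285), np.int32(69), np.int32(10)), array([415.3, 289.5]))
 (np.int32(370), (np.int32(403), np.int32(300), np.int32(52), np.int32(9)), array([424.8, 304. ]))
top
 1
 (np.int32(102), (np.int32(373), np.int32(229), np.int32(16), np.int32(15)), array([380.5, 236.2]))
 (np.int32(56), (np.int32(398), np.int32(244), np.int32(11), np.int32(9)), array([402.8, 248.2]))
scene
 1
 (np.int32(85), (np.int32(215), np.int32(230), np.int32(28), np.int32(5)), array([230.2, 231.4]))
 (np.int32(120), (np.int32(209), np.int32(238), np.int32(14), np.int32(11)), array([215.7, 243. ]))
 (np.int32(206), (np.int32(233), np.int32(244), np.int32(21), np.int32(14)), array([243. , 251.5]))
 (np.int32(72), (np.int32(205), np.int32(252), np.int32(31), np.int32(13)), array([219.3, 259.2]))
 (np.int32(749), (np.int32(193), np.int32(252), np.int32(69), np.int32(30)), array([227.8, 268.1]))
```

View pics/crop.png

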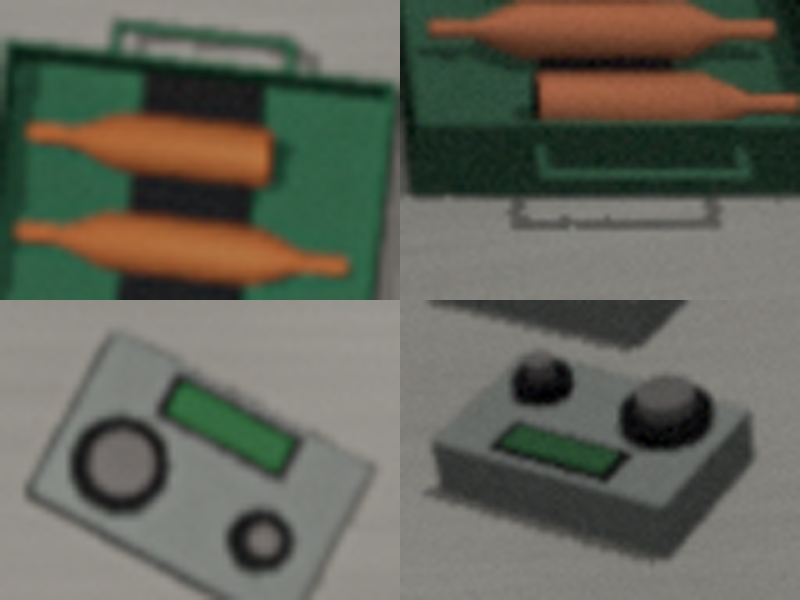

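The crop confirms both choices. The reject's blunt end is at top (270.6,173.5) and scene (403,~301). The farthest tally's large key is at top (381,236.4) and scene (243.3,246.6).

```bash
python3 - <<'E'
from h import *
import pickle
F=pickle.load(open('F.pkl','rb')); T,S=F["top"],F["scene"]
print("key tri",tri(ray(T,381,236.4),ray(S,243.3,246.6)),"onz58",onz(T,381,236.4,58),onz(S,243.3,246.6,58))
print("blunt tri",tri(ray(T,270.6,173.5),ray(S,403.2,301)),onz(T,270.6,173.5,29),onz(S,403.2,301,29))
im=T["image"].astype(int); m=(im[...,0]>im[...,2]+50)&(im[...,0]>90)
yx=np.argwhere(m[165:179,230:275])+[165,230]
P=np.array([onz(T,x,y,25)[:2] for y,x in yx]); c=P.mean(0); w=np.linalg.svd(P-c,full_matrices=False)[2][0]
w*=np.sign(w[1]); s=(P-c)@w; print("axis to neck",w,np.degrees(np.arctan2(w[1],w[0])),"len",s.min(),s.max(),"blunt",c+w*s.min(),"+3",c+w*(s.min()+1.5)) 
b=c+w*(s.min()-1.5); q=b+3*w; print("target",q,np.hypot(*q))
from scipy.spatial.transform import Rotation as R
st=get_state();print(st["tool_pos"],R.from_rotvec(st["eef_rot"]).as_matrix().round(2).tolist())
E
```

```text
key tri (array([ 482.62467622, -250.0172427 ,   48.32077201]), np.float64(0.4453292925681976)) onz58 [ 481.93768044 -248.66606321   58.        ] [ 496.19834511 -248.71647495   58.        ]
blunt tri (array([676.36317782,  81.74626974,  24.25824516]), np.float64(4.390204549007374)) [674.9173625   79.26293451  29.        ] [681.56065317  82.11236948  29.        ]
axis to neck [0.11441399 0.99343316] 83.43017377494435 len -46.295458826535985 64.44333453825377 blunt [676.80311634  80.6890956 ] +3 [676.97473733  82.17924534]
target [676.97473733  82.17924534] 681.9444430096256
[ 174.86648338 -703.1689013   217.87425454] [[0.24, -0.97, -0.0], [-0.97, -0.24, 0.0], [-0.0, 0.0, -1.0]]
```

Both points agree to within a centimetre, so I'm moving with the fingers shut.

Request:
servo_tool --targets '[10, 16, 0, 0, 0, 30, 47, 0, 0, 0, 52, 82, 0, 0, 0, 75, 118, 0, 0, 0, 98, 154, 0, 0, 0, 121, 190, 0, 0, 0, 144, 226, 0, 0, 0, 167, 262, 0, 0, 0]'

```text
t: 0.9
tool_pos: [342.6, -439.9, 218.5]
eef_rot: [-2.475, 1.935, 0.0]
wrist_force: [0.8, 0.7, 0.2]
width: 33.9
```

Request:
servo_tool --targets '[23, 36, 0, 0, 0, 46, 72, 0, 0, 0, 69, 108, 0, 0, 0, 92, 144, 0, 0, 0, 115, 180, 0, 0, 0, 138, 216, 0, 0, 0, 161, 252, 0, 0, 0, 184, 288, 0, 0, 0]'

```text
t: 1.7
tool_pos: [526.6, -152.0, 218.5]
eef_rot: [2.475, -1.935, -0.0]
wrist_force: [1.0, 0.0, 0.3]
width: 0.4
```

Request:
servo_tool --targets '[23, 36, 0, 0, 0, 46, 72, 0, 0, 0, 69, 108, -10, 0, 0, 92, 144, -30, 0, 0, 115, 180, -50, 0, 0, 135, 212, -70, 0, 0, 148, 230, -88, 0, 0, 151, 236, -100, 0, 0]'

```text
t: 2.5
tool_pos: [677.2, 85.6, 116.5]
eef_rot: [2.478, -1.931, -0.003]
wrist_force: [-0.4, 0.2, -0.5]
width: 0.5
```

```bash
python3 - <<'E'
from h import *
s=grab("scene");t=grab("top");print(get_state()["tool_pos"],get_state()["t"])
p=get_state()["tool_pos"]
print(proj(s,p),proj(t,p),"target",proj(s,np.array([677,82,29.])))
def crop(f,b): 
    x0,y0,x1,y1=b; return cv2.resize(f["image"][y0:y1,x0:x1,::-1],(400,300),interpolation=cv2.INTER_CUBIC)
cv2.imwrite('pics/hov1.png',np.hstack([crop(s,(360,240,460,315)),crop(t,(220,140,300,200))]))
E
```

```text
[675.62166649  82.79293096 116.40285333] 2.6
(np.float64(407.8969544328116), np.float64(266.0078622593723)) (np.float64(267.134765085439), np.float64(167.84790893582894)) target (np.float64(402.5908261552161), np.float64(299.503840084794))
```

View pics/hov1.png

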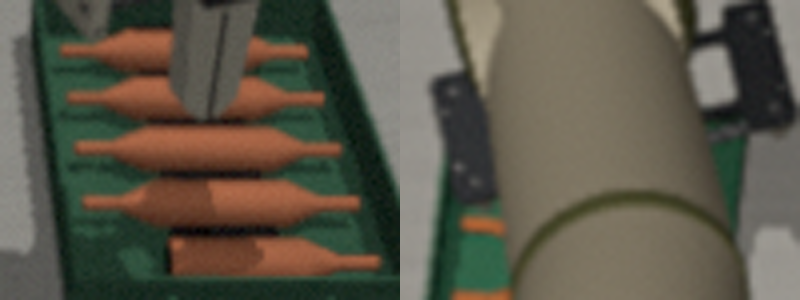

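The fingertips are at crop (207,118), which is scene (411,269). Allowing for the finger's front face, that matches the TCP to within a few mm. The reject's blunt end is at scene (402,300), below and towards the camera. I'll descend to about 25 mm above it.

Request:
servo_tool --targets '[0, 0, -10, 0, 0, 1, -1, -25, 0, 0, 1, -1, -40, 0, 0, 1, -1, -52, 0, 0, 1, -1, -60, 0, 0, 1, -1, -64, 0, 0, 1, -1, -64, 0, 0, 1, -1, -64, 0, 0]'

```text
t: 3.4
tool_pos: [678.2, 81.5, 54.9]
eef_rot: [-2.475, 1.935, -0.0]
wrist_force: [-0.9, -1.1, 0.4]
width: 0.5
```

```bash
python3 - <<'E'
from h import *
s=grab("scene");p=get_state()["tool_pos"];print(p,get_state()["t"],proj(s,p),proj(s,np.array([678,81.5,29.])))
cv2.imwrite('pics/hov2.png',cv2.resize(s["image"][250:325,360:460,::-1],(800,600),interpolation=cv2.INTER_CUBIC))
E
```

```text
[678.37950435  81.56459341  55.11063056] 3.45 (np.float64(404.0246615631124), np.float64(290.5083785152175)) (np.float64(402.4777265816559), np.float64(299.8494915609651))
```

View pics/hov2.png

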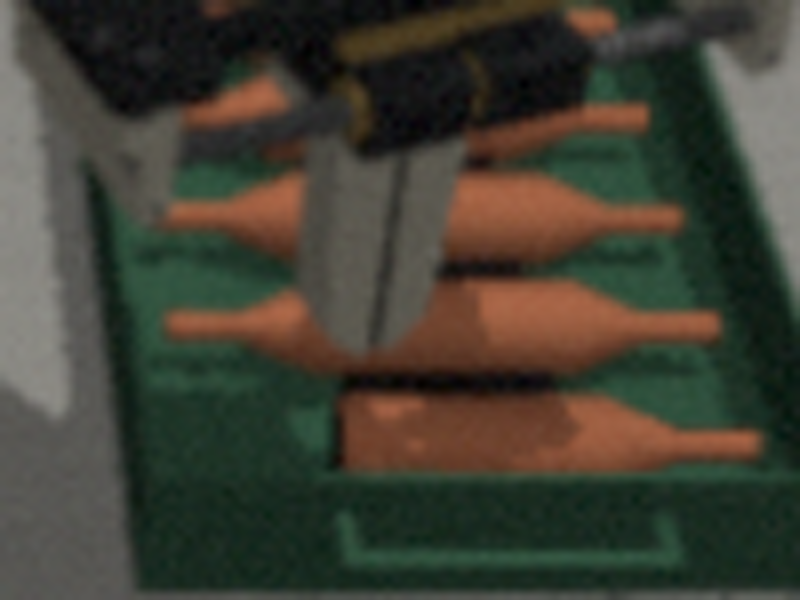

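The tip is at scene (406,293) and the blunt end at (402.3,300). Projected straight down 26 mm, the tip lands within about 2 mm of the target. Holding here.

Request:
servo_tool --targets '[0, 0, 0, 0, 0, 0, 0, 0, 0, 0, 0, 0, 0, 0, 0, 0, 0, 0, 0, 0, 0, 0, 0, 0, 0, 0, 0, 0, 0, 0, 0, 0, 0, 0, 0, 0, 0, 0, 0, 0]'

```text
t: 4.25
tool_pos: [678.0, 81.4, 54.6]
eef_rot: [2.475, -1.935, -0.0]
wrist_force: [-0.4, -0.1, -0.3]
width: 0.7
```

Request:
servo_tool --targets '[0, 0, 0, 0, 0, 0, 0, 0, 0, 0, 0, 0, 0, 0, 0, 0, 0, 0, 0, 0, 0, 0, 0, 0, 0, 0, 0, 0, 0, 0, 0, 0, 0, 0, 0, 0, 0, 0, 0, 0]'

```text
t: 5.05
tool_pos: [678.0, 81.4, 54.6]
eef_rot: [2.475, -1.935, -0.0]
wrist_force: [-0.1, -0.3, 0.2]
width: 0.6
```

Request:
servo_tool --targets '[0, 0, 0, 0, 0, 0, 0, 0, 0, 0, 0, 0, 0, 0, 0, 0, 0, 0, 0, 0, 0, 0, 0, 0, 0, 0, 0, 0, 0, 0, 0, 0, 0, 0, 0, 0, 0, 0, 0, 0]'

```text
t: 5.85
tool_pos: [678.0, 81.4, 54.6]
eef_rot: [2.475, -1.935, -0.0]
wrist_force: [-0.9, 1.2, 0.0]
width: 0.4
```

Request:
servo_tool --targets '[0, 0, 0, 0, 0, 0, 0, 0, 0, 0, 0, 0, 0, 0, 0, 0, 0, 0, 0, 0, 0, 0, 0, 0, 0, 0, 0, 10, 0, 0, 0, 0, 30, 0, 0, 0, 0, 60, 0, 0]'

```text
t: 6.65
tool_pos: [677.1, 81.3, 114.5]
eef_rot: [2.474, -1.933, -0.003]
wrist_force: [0.6, -0.5, 0.5]
width: 0.5
```

Request:
servo_tool --targets '[-10, -17, 10, 0, 0, -30, -51, 20, 0, 0, -54, -92, 20, 0, 0, -78, -133, 20, 0, 0, -102, -174, 20, 0, 0, -126, -215, 20, 0, 0, -150, -256, 20, 0, 0, -172, -292, 15, 0, 0]'

```text
t: 7.45
tool_pos: [503.6, -213.5, 130.3]
eef_rot: [2.473, -1.937, 0.002]
wrist_force: [0.8, 0.0, -0.5]
width: 0.4
```

Request:
servo_tool --targets '[-15, -26, -5, 0, 0, -22, -38, -15, 0, 0, -22, -38, -25, 0, 0, -22, -38, -35, 0, 0, -22, -38, -40, 0, 0, -22, -38, -45, 0, 0, -22, -38, -45, 0, 0, -22, -38, -45, 0, 0]'

```text
t: 8.25
tool_pos: [484.4, -247.9, 84.6]
eef_rot: [-2.476, 1.933, 0.0]
wrist_force: [0.1, -0.0, -0.5]
width: 0.5
```

```bash
python3 - <<'E'
from h import *
s=grab("scene");p=get_state()["tool_pos"];print(p,get_state()["t"],proj(s,p),tri(ray(s,242.8,246.1),ray(grab("top"),380.5,236)))
cv2.imwrite('pics/key1.png',cv2.resize(s["image"][215:290,190:290,::-1],(800,600),interpolation=cv2.INTER_CUBIC))
E
```

```text
[ 484.37683365 -248.14938568   84.74613673] 8.3 (np.float64(242.58793448346788), np.float64(234.07680758116533)) (array([ 483.71129381, -249.60686475,   50.47953432]), np.float64(3.047400549123175))
```

View pics/key1.png

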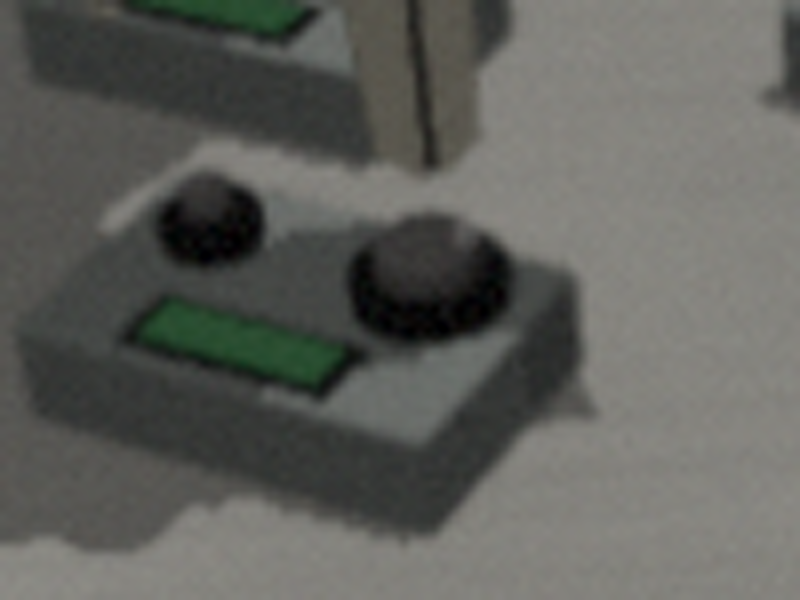

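The tip is at scene (242.6,235.7), above the large key's top at (243.3,246.4) and well inside the 16 mm radius. Descending onto the key.

Request:
servo_tool --targets '[2, 0, -8, 0, 0, 2, 0, -16, 0, 0, 2, 0, -22, 0, 0, 2, 0, -25, 0, 0, 2, 0, -27, 0, 0, 2, 0, -29, 0, 0, 2, 0, -30, 0, 0, 2, 0, -30, 0, 0]'

```text
t: 9.15
tool_pos: [485.6, -248.4, 54.6]
eef_rot: [2.475, -1.935, -0.001]
wrist_force: [-2.1, 1.2, 3.7]
width: 0.5
```

Request:
servo_tool --targets '[0, 0, -1, 0, 0, 0, 0, -2, 0, 0, 0, 0, -3, 0, 0, 0, 0, -3, 0, 0, 0, 0, -3, 0, 0, 0, 0, -3, 0, 0, 0, 0, -3, 0, 0, 0, 0, -3, 0, 0]'

```text
t: 9.95
tool_pos: [485.8, -248.5, 52.2]
eef_rot: [2.475, -1.935, -0.0]
wrist_force: [-3.6, 1.9, 13.2]
width: 0.3
```

13 N, well above the spring's 4 N, means the key is on its stop at 52 mm. I'll press one more millimetre to be sure, then release and lift.

Request:
servo_tool --targets '[0, 0, -1, 0, 0, 0, 0, -1, 0, 0, 0, 0, -1, 0, 0, 0, 0, 1, 0, 0, 0, 0, 4, 0, 0, 0, 0, 8, 0, 0, 0, 0, 18, 0, 0, 0, 0, 35, 0, 0]'

```text
t: 10.75
tool_pos: [486.1, -248.5, 86.7]
eef_rot: [2.475, -1.935, -0.001]
wrist_force: [0.4, 0.4, -0.2]
width: 0.5
```

Request:
servo_tool --targets '[0, 0, 20, 0, 0, 0, 0, 45, 0, 0, 0, 0, 70, 0, 0, 0, 0, 90, 0, 0, 0, 0, 100, 0, 0, 0, 0, 100, 0, 0, 0, 0, 100, 0, 0, 0, 0, 100, 0, 0]'

```text
t: 11.55
tool_pos: [485.6, -248.4, 185.6]
eef_rot: [2.475, -1.934, -0.002]
wrist_force: [-0.3, 1.0, -0.3]
width: 0.6
```

```bash
python3 - <<'E'
from h import *
s=grab("scene");t=get_state();print(t["tool_pos"],t["wrist_force"],t["t"])
cv2.imwrite('pics/end.png',s["image"][:,:,::-1])
E
```

```text
[ 485.55875328 -248.3298614   185.60545434] [ 0.93396534 -0.60761949 -0.53294963] 11.6
```

View pics/end.png

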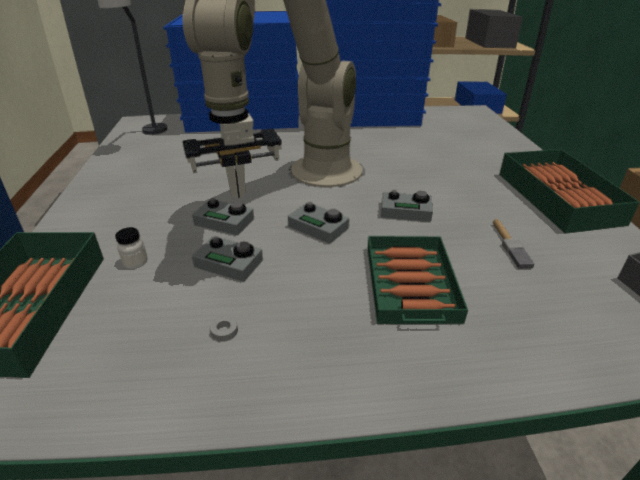

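All things are where they were: key up at (243,249), shells, jar, gauge and brush unmoved, arm clear.

```bash
python3 -c "
from station import manip
print(manip.close_job())"
```

```text
the job is handed in; nothing more can be done
None
```

The job is done and handed in at about 11.6 s, with the arm clear of everything; no verdict was reported.

- **Pointing:** The reject lay in the tray's farthest groove. I held the shut fingertips about 26 mm above its blunt end, at (678, 81.4, 54.6), for about 2.9 s. The estimates of that end point spread over about 4 mm.
- **Pressing:** I pressed the large key of the tally farthest from the base. It bottomed at about 52 mm with 13 N on the wrist, then I pressed 1 mm more and let go.
- **Last checks:** The final picture showed the key up again and the shells, gauge, jar and brush unmoved. The wrist force was back to about zero.
- **Disagreement:** Two views gave heights of about 50 mm for the key top and 24 mm for the blunt end, against the stated 58 and 29 mm. Contact and the stop at 52 mm agreed with the stated key height. The shell's height was not checked again, and I used the stated 29 mm.

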